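Open the drying cage for the freshly painted vase

ROBOT

A 6-joint arm with a two-finger parallel gripper is mounted at the origin on the work surface. World frame = base frame: x ahead of the robot, y to its left, z up, the work surface at z = 0. Lengths are in mm, angles in rad, forces in N, time in s.
With the tool pointing down it reaches from about 250 to 800 mm from the base axis. Payload 8.5 kg.
Tool frame: the origin (TCP) lies midway between the tips of the shut fingers; the grasp point (between the pads) lies 19 mm behind it; z points along the fingers, y is the line along which they close (so a half turn about z gives the same grasp; the last joint's range is limited). The gripper opens to 85 mm and grips with 20 to 120 N. Pads are 22 mm wide; open, the fingers measure 114 mm over their backs; the gripper's body (76 mm by 85 mm) begins 54 mm behind the grasp point. The pads swing forward as they close: fully open they stand 13 mm farther back than shut.
Start: joints at [-1.22, 0.238, -0.013, 1.319, 0, 1.571], TCP at [180.399, -492.986, 231.276] pointing down, gripper open.
Joint ranges: [-2.66, 2.66], [-1.03, 1.9], [-1.14, 1.46], [-1.82, 2.27], [-1.45, 1.34], [-3.14, 3.14]. Speed limits (rad/s): [2.22, 2.22, 2.79, 3.14, 3.14, 3.14].

INTERFACE

Orientations are given as a unit quaternion [x, y, z, w].
In Python, from station import state, grab_frame, camera_model, job_done gives the robot as it stands. The module is installed in compiled form; this text tells all that it offers.
- The arm moves only by the tool apply_moves, never from a script. Its argument "targets" is a list that holds one entry, the list of rows, each a list of 5 numbers: the shift along the tool's x, y, z in m, then the turn about the tool's z in degrees, then the closure, from 0 (fully open) to 1 (shut). In form: [[[tx, ty, tz, roll, fingers], ...]]. A call has 1 to 10 rows; each row is the pose to reach, as a shift and turn from the pose commanded when the call began, along the tool's axes at that moment; what a row does not reach only later rows make up. A row lasts 1/8 s, in which the tool goes at most 62.5 mm and 10.7 degrees, less where a joint would pass 70% of its speed; a pose out of reach is approached as far as the arm can. A call with a gripper value outside its range is refused whole. The fingers move at their own pace and stop on an object; "squeeze" is the grip in N (left out, the last holds). Time passes only in rows, so rows that repeat a pose let the fingers close. It gives the time, the measured TCP pose, the force, the opening and the grip force at its end, in the units of the state.
- state(): the state, without advancing time (a new reading comes with each control period).
- grab_frame(name): name is "side" or "top" or "wrist"; returns (picture, depth): 384x512x3 uint8, red, green, blue; 384x512 float32, mm along the optical axis (not along the pixel's ray), 0 where there is no reading.
- camera_model(name): a dict with "fx", "fy", "cx", "cy" (pixels), "pose" (4x4, takes a point from camera to world coordinates); the wrist camera has in their place "mount" (4x4, takes a point from camera to tool coordinates, whose origin is the TCP and whose axes are the flange's). Camera axes: x right, y up, looking along -z (the intrinsics and any distortion apply to the point x, -y, -z); pixel columns grow to the right and rows downward; lengths in mm; the calibration is good to about 2 mm. A picture is of the moment at which its call begins: read the wrist's pose just before it. camera_model takes no time and is no camera call.
- job_done(): hands the job in; it is judged then, once.
The state is a dict: "t": time; "joints": joint angles; "qvel": joint speeds; "effort": joint torques, N m; "position": TCP position; "orientation": TCP orientation; "contact_force": force on the tool from outside, world axes, zero at the start; "ft_torque": the same for the moment, N m; "finger_gap": finger opening in mm; "grip_force": force on a finger pad.
Only numpy, scipy, OpenCV 4.12 (cv2) and the standard library are available. Lean on these libraries where they do the work, as an engineer would, in place of code of your own. Each camera call takes 0.05 s, during which the arm holds its last target. There are 200 camera calls.

TASK

The freshly painted vase stands in the way of the drying cage's gate: first set it upright on the middle of the narrow raised pedestal and let go of it. Then take the barrel bolt by its ball knob, lift the sagging bolt so that its collar clears the keeper's bent lip while you draw it fully back, and pull the gate about 10 cm ajar. The gate springs shut, so finish still gripping the knob, holding the gate still and ajar by it alone; leave everything else on the table where it is.

Things in the scene. Friction and masses are not known exactly. Their poses are not given: they have to be found in the camera images.
- vase: Loose off-white bisque bud vase with a blue and a pink band, 150 mm tall, 0.2 to 0.4 kg, standing upright in front of the gate. Foot 44 mm across, belly 62 mm across at 50 mm height, straight neck 28 mm across from 105 to 142 mm height, rim 36 mm across at the top. Origin: centre of its foot; z up.
- pedestal: Fixed turned wooden pedestal 80 mm tall: round flat top 58 mm across, stem 32 mm, base 90 mm across. It stands to the left or to the right of the cage (a white brush pot, 76 mm across, stands on the other side). Origin: centre of its underside, on the table.
- pedestal_top (a point): Centre of the pedestal's flat top, 80 mm above the table.
- cage: Fixed low wire drying cage, 336 mm wide (its y), 240 mm deep, 175 mm high. Origin: on the table, at the middle of its front plane; x points into the cage (away from the robot), y to its left seen from the robot, z up. The gate fills its front; the ball knob stands above the gate's top edge, which is free all round.
- hinge (a point): Gate's vertical hinge axis at table level: 135 mm along the cage's +y from the cage origin, in the front plane.
- gate (a joint): Gate angle about its hinge, rad: 0 shut, grows as the free edge (its -y end) swings out to the robot; limit 1.2. The gate is 265 mm wide, 14 mm thick, top edge 175 mm above the table. A spring shuts it: about 2 to 3 N at the knob. While the bolt's collar is in the keeper the gate only has 5 mm of play.
- gate_stile: Upright bar at the gate's free edge, 14 x 16 mm, 160 mm tall. Origin: its centre, 257 mm from the hinge axis.
- bolt_lift (a joint): Lift angle of the bolt, rad: 0 fully sagged (its tip 0.07 rad below level), grows as the tip rises; limit 0.18. It turns about a level axis square to the gate, at a pivot in the bolt's barrel: in the shut gate's frame (same directions as the cage's, origin at the hinge axis on the table) the pivot is at x -30, y -145, z 155 mm. It falls back by its weight (about 2 N at the knob).
- bolt_draw (a joint): How far the bolt is drawn back along its own axis towards the hinge side (cage +y when shut), m: 0 home, limit 0.05; about 1.5 N of friction. When sagged, the collar meets the lip after 1 to 5 mm of draw; it passes over when lifted by more than about 0.07 rad (0.10 to 0.14 is comfortable), and is clear of the keeper at 0.03.
- bolt_knob: Steel ball knob, 24 mm across, on an upright 9 mm stem on the bolt. Origin: the ball's centre, 90 mm from the pivot towards the bolt's tip when the bolt is home and 56 mm above the bolt's axis (square to it); about 205 mm above the table. It tilts with the bolt. The 9 mm rod below it is the nearest obstacle downwards.
- keeper: Steel keeper on the cage's post beyond the gate's free edge: an open-topped trough. Its inner edge is a bent-up lip, top 139 mm above the table, that catches behind the bolt's 26 mm collar (12 mm thick, 148 to 160 mm from the pivot); a front wall 175 mm high stops the gate while the collar is inside. Origin: same as point hinge.
- brush_pot: Fixed white pot with brushes, 76 mm across, to about 160 mm high. Bystander.
- pot_a: Loose small paint pot, 47 mm across, 42 mm tall, in front of the hinge half of the gate. Bystander.
- pot_b: Loose small paint pot, 47 mm across, 42 mm tall, near the robot on the right. Bystander.
- bowl: Loose white bowl, 90 mm across, 35 mm tall, far left. Bystander.
- brush: Loose brush, 170 mm long, lying at the left. Bystander.
- scraper: Loose spatula, 190 mm long, lying at the right. Bystander.
- mug: Loose white mug, 76 mm across, 90 mm tall, far right. Bystander.
Things that resemble listed ones, but are neither listed nor needed, are in the scene too. Leave any yellow look-alike of the pedestal alone.

How it is judged:
By the outcome, as a careful person would: the job done as asked, in the order asked, and still so for the second after the job is handed in, while the arm keeps its last pose, push and grip.
It also fails if it takes over 51 s, if anything falls off the work surface, if the arm or the gripper's body presses on something with over 40 N, if the wrist force passes 120 N, or if a joint passes its speed limit or range.

## Working session

There is one attempt and no reset: what is moved stays moved. The work goes in short steps, Python scripts to look and compute and a tool call to move; the robot and the scene stay as the last step left them, time stands still between calls to the robot, and variables do not carry over. Pictures are saved under pics/ and viewed, at most 10 in all, crops included, and the job is handed in when it is done.

Besides the shell and the picture viewer there is one more tool, called by a JSON object that holds its "method" and its "body". apply_moves: Moves the arm, as the interface text tells. Its arguments: {"type":"object","properties":{"targets":{"type":"array"},"squeeze":{"type":"number"}},"required":["targets"]}

```bash
mkdir -p pics
cat > h.py <<'E'
import numpy as np, cv2
from station import *
from scipy.spatial.transform import Rotation as R
def shot(n,f):
    p,d=grab_frame(n); cv2.imwrite(f'pics/{f}.png',p[:,:,::-1]); np.save(f'pics/{f}.npy',d); return p,d
def pts(n,d,T=None):
    m=camera_model(n); v,u=np.mgrid[:384,:512]
    P=np.stack([(u-m['cx'])/m['fx']*d,-(v-m['cy'])/m['fy']*d,-d],-1)
    T=m['pose'] if T is None else T; T=np.array(T)
    W=P@T[:3,:3].T+T[:3,3]; W[d==0]=np.nan; return W
E
python3 - <<'E'
from h import *
s=state(); print({k:np.round(v,3) for k,v in s.items()})
for n in('top','side'):
    shot(n,n+'0'); print({k:np.round(v,3) for k,v in camera_model(n).items()})
m=camera_model('wrist');print(m)
E
```

```text
{'t': np.float64(0.0), 'joints': array([-1.22 ,  0.239, -0.014,  1.319,  0.   ,  1.571]), 'qvel': array([ 0.   ,  0.001,  0.   ,  0.001,  0.001, -0.001]), 'effort': array([-2.0000e-03, -5.3878e+01,  3.4644e+01,  1.9000e-02, -0.0000e+00,
        0.0000e+00]), 'position': array([ 180.276, -492.6  ,  230.684]), 'orientation': array([ 0.985,  0.175, -0.   , -0.001]), 'contact_force': array([-0.974,  0.726,  0.329]), 'ft_torque': array([-0.009,  0.014, -0.022]), 'grip_force': np.float64(0.0), 'finger_gap': np.float64(85.889)}
{'fx': np.float64(459.52), 'fy': np.float64(459.52), 'cx': np.float64(255.482), 'cy': np.float64(197.503), 'pose': array([[ 2.000000e-03,  9.870000e-01, -1.600000e-01,  2.930030e+02],
       [-1.000000e+00,  1.000000e-03, -7.000000e-03, -1.535900e+01],
       [-6.000000e-03,  1.600000e-01,  9.870000e-01,  1.474839e+03],
       [ 0.000000e+00,  0.000000e+00,  0.000000e+00,  1.000000e+00]])}
{'fx': np.float64(347.708), 'fy': np.float64(347.708), 'cx': np.float64(258.328), 'cy': np.float64(190.652), 'pose': array([[-7.26000e-01,  5.10000e-01, -4.61000e-01,  5.96160e+01],
       [-6.88000e-01, -5.41000e-01,  4.84000e-01,  4.72417e+02],
       [-2.00000e-03,  6.69000e-01,  7.43000e-01,  8.80528e+02],
       [ 0.00000e+00,  0.00000e+00,  0.00000e+00,  1.00000e+00]])}
{'fx': 308.25263483579005, 'fy': 308.25263483579005, 'cx': 254.3218282937807, 'cy': 190.7345712844361, 'mount': array([[-1.70525711e-03,  9.46118156e-01,  3.23817120e-01,
         8.28119260e+01],
       [ 9.99996835e-01,  2.21240061e-03, -1.19802398e-03,
         2.77618515e-01],
       [-1.84988543e-03,  3.23814052e-01, -9.46118934e-01,
        -1.43428538e+02],
       [ 0.00000000e+00,  0.00000000e+00,  0.00000000e+00,
         1.00000000e+00]])}
```

View pics/top0.png

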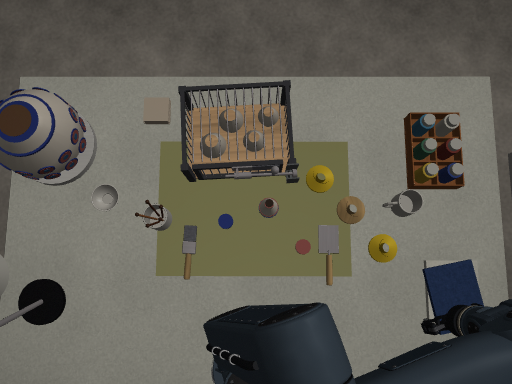

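View pics/side0.png

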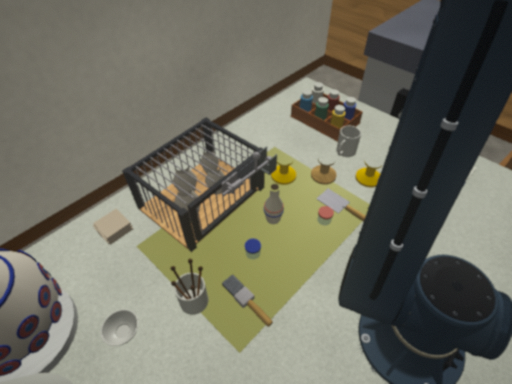

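Top view: the vase is at (269,207). There are three pedestal-like things: yellow (320,179), wood-coloured (351,209) and yellow (382,248). The wooden one at (351,209) fits, since the yellow ones are look-alikes. The bolt and knob are around (275,170). I'll confirm this in a crop.

Run:
```python
from h import *
p=cv2.imread('pics/top0.png')[140:270,215:400]; cv2.imwrite('pics/c1.png',cv2.resize(p,None,fx=4.2,fy=4.2,interpolation=cv2.INTER_CUBIC))
d=np.load('pics/top0.npy'); W=pts('top',d)
X,Y,Z=W[...,0],W[...,1],W[...,2]
for n,(u,v) in dict(vase=(269,207),ped=(351,209),knob=(275,170),y1=(320,179),y2=(382,248)).items():
    print(n,W[v,u].round(0))
# pedestal top
m=np.zeros(d.shape,bool); m[185:235,325:380]=1
k=m&(Z>70)&(Z<95); print('ped',k.sum(),X[k].mean(),Y[k].mean(),Z[k].mean(),X[k].min(),X[k].max(),Y[k].min(),Y[k].max())
m[:]=0; m[190:225,250:290]=1
for a,b in((135,165),(100,165),(30,165)):
    k=m&(Z>a)&(Z<b); print('vase',a,k.sum(),X[k].mean(),Y[k].mean(),Z[k].max(),X[k].min(),X[k].max(),Y[k].min(),Y[k].max())
m[:]=0; m[150:195,180:310]=1
k=m&(Z>185)&(Z<235)
for v,u in np.argwhere(k): print(u,v,W[v,u].round(0))
```

```text
vase [491. -48.  71.]
ped [ 494. -314.    3.]
knob [575. -61. 215.]
y1 [ 593. -216.    2.]
y2 [ 366. -392.   64.]
ped 7 483.8294508229227 -291.9307886610214 76.3973576637478 465.72560556587985 512.2946440665784 -305.4417251697042 -283.1372077451116
vase 135 55 491.8730675629879 -45.01424558014924 155.72662177082202 478.2035559697683 503.7501661078435 -54.84002936495638 -34.17031104304842
vase 100 90 489.16685764472606 -45.215107606317474 155.72662177082202 474.2602828615998 504.4685663798632 -62.09001827309983 -28.891552291492793
vase 30 317 486.3524225066162 -44.7930528485914 155.72662177082202 462.0467935160276 520.2116531056239 -76.33991866974014 -16.841464381144046
295 163 [ 602. -120.  187.]
297 163 [ 601. -126.  190.]
297 164 [ 600. -126.  186.]
298 164 [ 600. -129.  185.]
273 166 [587. -56. 214.]
274 166 [587. -59. 213.]
275 166 [588. -62. 211.]
276 166 [588. -65. 209.]
272 167 [585. -53. 211.]
273 167 [584. -56. 216.]
274 167 [586. -59. 208.]
275 167 [585. -62. 211.]
276 167 [584. -64. 215.]
277 167 [585. -67. 212.]
278 167 [585. -70. 210.]
271 168 [583. -51. 207.]
272 168 [5
[... 364 characters left out ...]

271 170 [576. -50. 214.]
272 170 [576. -53. 212.]
273 170 [576. -56. 213.]
274 170 [575. -59. 216.]
275 170 [575. -61. 215.]
276 170 [576. -64. 213.]
277 170 [576. -67. 212.]
278 170 [576. -70. 213.]
271 171 [574. -50. 207.]
272 171 [573. -53. 211.]
273 171 [573. -56. 213.]
274 171 [573. -59. 213.]
275 171 [572. -61. 216.]
276 171 [572. -64. 215.]
277 171 [573. -67. 214.]
278 171 [574. -70. 207.]
272 172 [571. -53. 207.]
273 172 [570. -56. 214.]
274 172 [570. -59. 213.]
275 172 [570. -61. 215.]
276 172 [570. -64. 212.]
277 172 [570. -67. 212.]
278 172 [572. -70. 204.]
273 173 [568. -56. 210.]
274 173 [568. -59. 209.]
275 173 [568. -62. 208.]
276 173 [569. -65. 206.]
277 173 [570. -68. 203.]
```

View pics/c1.png

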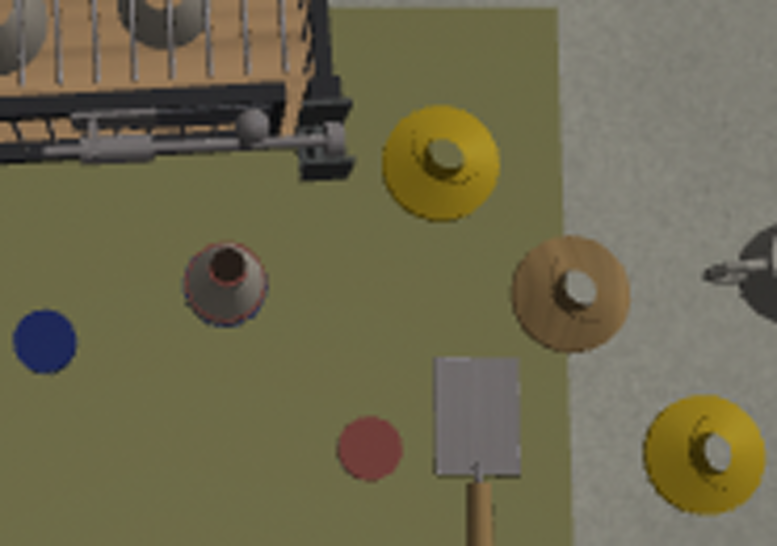

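Run:
```python
from h import *
for n,(r0,r1,c0,c1) in dict(top=(192,228,332,372)).items():
    W=pts(n,np.load(f'pics/{n}0.npy')); np.set_printoptions(linewidth=250)
    print(W[r0:r1:2,c0:c1:2,2].round(0))
p=cv2.imread('pics/side0.png')[140:235,225:385]; cv2.imwrite('pics/c2.png',cv2.resize(p,None,fx=5,fy=5,interpolation=cv2.INTER_CUBIC))
```

```text
[[ 2. -3.  1.  1. -0. -1.  1.  4.  3. -5.  4. -2. -3.  2. -1. -1.  2. -0. -2.  7.]
 [-3. -1.  5. -6. -1. -1.  8.  1.  1.  1. -0. -5.  2.  3. -2. -0. -4.  0. -3. -2.]
 [-1.  3.  2.  3.  1.  3. -5.  5. 15.  9.  8.  4.  1.  2. -4.  1.  1. -0. -2. -1.]
 [-4.  7.  1. -3. -3. -0.  9.  9. 11. 10. 13. 15.  9. -3. -2. -4.  3. -5.  0.  0.]
 [-3. -2.  1.  1. -4.  9. 13. 12. 76. 16. 18. 14.  8. 10.  7.  2. -7. -0.  2. -0.]
 [ 2.  5. -0. -5. 10. 11. 18. 15. 15. 22. 16. 14. 12. 12. 13.  5. -1.  3. -5. nan]
 [ 3. -0.  1. 13. 15. 15. 18. 23. 22. 23. 15. 23. 16. 12. 18. 16. -3.  3.  1.  3.]
 [-4.  8.  3.  9. 14. 13. 16. 21. 38. -3. -0. -6. 22. 17. nan  8.  8.  1.  1. -4.]
 [ 3.  1.  2.  7. 11. 16. 19. 20. 48. -1. -6. -0.  5. 21. 18. 11. 11. -0.  4. -2.]
 [-1.  3.  1. 10. 13. 18. 14. 24. 42. 62. -4.  2. -4. 15. 17. 17.  8. -2. -1. -3.]
 [ 4.  1. -2. 17. 10. 17. 19. 17. 27. 48. 59.  3. 55. 25. 11. 13. 11.  2. -3. -3.]
 [ 3. -2.  2. 12.  9. 11. 17. 17. 21. 79. 19. 25. 23. 20.  9.  8. 13. -5. -4.  3.]
 [ 2.  5.  9.  3.  8. 18. 16. 12. 18. 19. 22. 18. 16. 17. 10.  8. -4. -2. -3.  1.]
 [-2.  0.  2.  1. 12. 10. 11. 11. 10. 15. 20. 20. 25.  7. 10. -8. -1. -2. -1. -6.]
 [ 2. -4.  1.  2. -4.  7. 10. 13. 15. 15. 14. 17.  8. 12.  6. -1.  0.  4. -6.  2.]
 [ 1. -6.  1.  1. -0.  2.  0. 17. 14. 11.  7. 14.  9.  4. -1.  3. -1.  0. -1.  1.]
 [-1.  4.  3. -1.  2.  2.  2.  1.  1. -2. -2. -3.  3. -5. -1. -9. -3.  3. -5.  2.]
 [ 3.  2. -2.  1.  2.  2. -3. -3.  6. -1. -4.  1. -3. -0. -2. -1. -5.  1. -1.  2.]]
```

View pics/c2.png

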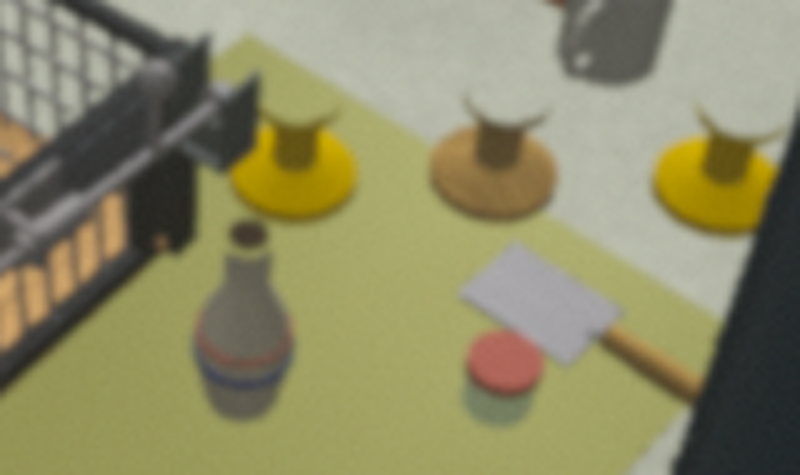

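The lids of the lathe-turned parts aren't rendered. The wooden pedestal is at top-crop (571,294) and side-crop (493,173), standing on the side opposite the brush pot, so it's the right one. Next I'll work out positions from the base disc and the vase features.

```bash
cat >> h.py <<'E'
def ray(n,u,v,z,T=None):
    m=camera_model(n); T=np.array(m['pose'] if T is None else T)
    r=T[:3,:3]@[(u-m['cx'])/m['fx'],-(v-m['cy'])/m['fy'],-1]; o=T[:3,3]
    return (o+r*(z-o[2])/r[2]).round(1)
def wristT():
    s=state(); T=np.eye(4); T[:3,:3]=R.from_quat(s['orientation']).as_matrix(); T[:3,3]=s['position']; return T@np.array(camera_model('wrist')['mount'])
def mv(p,yaw=None):
    "shift in tool axes (m) from measured pose to world TCP p; roll deg so that tool y lies along world angle yaw(deg, mod 180)"
    s=state(); M=R.from_quat(s['orientation']).as_matrix(); d=M.T@(np.array(p)-s['position'])/1000
    y=np.degrees(np.arctan2(M[1,1],M[0,1])); print('tool y yaw',y.round(1),'shift',d.round(4), None if yaw is None else ('roll',(-((yaw-y+90)%180-90)).round(1)))
E
python3 - <<'E'
from h import *
c=lambda x,y:(x/4.2+215,y/4.2+140)
print('ped',ray('top',*c(571,294),6),ray('side',493/5+225,173/5+140,6))
print('vase',ray('top',*c(228,264),150),ray('top',*c(226,287),50),ray('side',248/5+225,235/5+140,150))
print('knob',ray('top',*c(253,127),205),ray('side',155/5+225,75/5+140,205))
W=pts('top',np.load('pics/top0.npy')); X,Y,Z=[W[...,i] for i in range(3)]
k=np.zeros(X.shape,bool); k[150:190,183:288]=1; k&=(Z>160)&(Z<190)
# front-edge of the gate top rail: per column, min X
pp=[]
for u in range(185,286):
    c=np.where(k[:,u])[0]
    if len(c): pp.append((X[c[-1],u],Y[c[-1],u],Z[c[-1],u]))
pp=np.array(pp); print(pp[::8].round(0)); print(ray('top',190,181,175),ray('top',284,161,175))
mv([492,-46,210],70)
E
```

```text
ped [ 490.6 -313.     6. ] [ 487.4 -310.8    6. ]
vase [492.  -46.7 150. ] [489.7 -47.6  50. ] [489.  -45.6 150. ]
knob [576.9 -62.5 205. ] [578.9 -63.4 205. ]
[[586. 199. 168.]
 [589. 167. 166.]
 [590. 144. 161.]
 [592. 120. 169.]
 [593.  97. 163.]
 [566.  74. 163.]
 [564.  50. 161.]
 [566.  27. 162.]
 [597.   4. 161.]
 [599. -20. 164.]
 [599. -43. 163.]
 [601. -66. 166.]]
[551.8 182.4 175. ] [611.1 -89.2 175. ]
tool y yaw -69.9 shift [ 0.4462 -0.3123  0.0211] ('roll', np.float64(40.1))
```

{"method": "apply_moves", "body": {"targets": [[[0.045,-0.031,0,0,0],[0.09,-0.062,0,0,0],[0.135,-0.094,0,0,0],[0.18,-0.125,0,0,0],[0.22,-0.156,0,0,0],[0.27,-0.187,0,0,0],[0.31,-0.22,0,0,0],[0.36,-0.25,0,0,0],[0.4,-0.281,0,0,0],[0.446,-0.312,0.02,0,0]]], "squeeze": 30}}

```text
t: 1.35
position: [493.4, -45.2, 212.0]
orientation: [0.985, 0.175, 0.001, 0.0]
contact_force: [0.5, -0.8, 0.1]
finger_gap: 85.4
grip_force: 0.0
```

{"method": "apply_moves", "body": {"targets": [[[0,0,0,0,0]]]}}

```text
t: 1.48
position: [492.7, -43.8, 209.4]
orientation: [0.984, 0.177, -0.001, -0.001]
contact_force: [0.6, 0.1, -0.1]
finger_gap: 85.1
grip_force: 0.0
```

Run:
```python
from h import *
T=wristT(); p,d=shot('wrist','w1'); W=pts('wrist',d,T); X,Y,Z=[W[...,i] for i in range(3)]
print(state()['position'],state()['t'])
k=(abs(X-490)<50)&(abs(Y+47)<45)
for a,b in((138,160),(100,160),(40,60)):
    q=k&(Z>a)&(Z<b); 
    if q.sum(): print(a,q.sum(),[ (np.nanmin(c[q]).round(1),np.nanmax(c[q]).round(1)) for c in(X,Y,Z)])
mv([490.5,-46.7,107])
```

```text
[491.93581188 -45.30058435 210.16977478] 1.525
138 906 [(np.float64(479.3), np.float64(505.5)), (np.float64(-59.5), np.float64(-33.9)), (np.float64(138.0), np.float64(153.4))]
100 1571 [(np.float64(476.3), np.float64(508.3)), (np.float64(-64.1), np.float64(-30.8)), (np.float64(100.0), np.float64(153.4))]
40 293 [(np.float64(483.0), np.float64(522.4)), (np.float64(-77.1), np.float64(-16.5)), (np.float64(47.0), np.float64(59.9))]
tool y yaw -69.7 shift [-0.0016  0.0009  0.1032] None
```

View pics/w1.png

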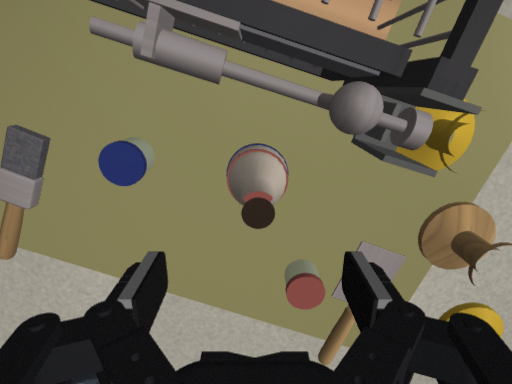

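Wrist view: the vase rim is at (258,212), between the fingers, with the knob at (356,107) and the wooden pedestal at (457,235). The vase axis comes out at about (491.5,-47). I'll descend and grip the neck.

{"method": "apply_moves", "body": {"targets": [[[0,0.001,0.03,0,0],[0,0.001,0.06,0,0],[0,0.001,0.085,0,0],[0,0.001,0.103,0,0],[0,0.001,0.103,0,0],[0,0.001,0.103,0,1],[0,0.001,0.103,0,1],[0,0.001,0.103,0,1],[0,0.001,0.103,0,1],[0,0.001,0.103,0,1]]], "squeeze": 35}}

```text
t: 2.78
position: [492.9, -47.5, 109.1]
orientation: [0.985, 0.175, 0.001, 0.0]
contact_force: [-0.8, 0.8, 4.8]
finger_gap: 30.2
grip_force: 31.3
```

{"method": "apply_moves", "body": {"targets": [[[0,0,0,0,1]]]}}

```text
t: 2.9
position: [492.9, -47.5, 109.1]
orientation: [0.985, 0.175, 0.001, 0.0]
contact_force: [-0.5, 1.1, 5.6]
finger_gap: 30.1
grip_force: 31.3
```

{"method": "apply_moves", "body": {"targets": [[[0,0,0,0,0.4],[0,0,0,0,0.4],[0,0,-0.008,0,0.4],[0,0,-0.008,0,0.4],[0,0,-0.008,0,1],[0,0,-0.008,0,1],[0,0,-0.008,0,1],[0,0,-0.008,0,1]]], "squeeze": 40}}

```text
t: 3.9
position: [492.7, -47.6, 116.8]
orientation: [0.985, 0.175, 0.0, 0.0]
contact_force: [-0.5, 0.8, 5.7]
finger_gap: 32.0
grip_force: 39.1
```

Run:
```python
from h import *
s=state();print(s['position'],s['contact_force'],s['finger_gap'],s['grip_force'])
```

```text
[492.72255949 -47.60986104 116.77098913] [-0.46530224  0.81400212  5.70404836] 32.03796052647761 39.05180772067979
```

The pads are catching the flaring rim, so I'll regrip lower on the straight neck.

{"method": "apply_moves", "body": {"targets": [[[0,0,0,0,0.3],[0,0,0,0,0.3],[0,0,0.008,0,0.3],[0,0,0.016,0,0.3],[0,0,0.016,0,0.3],[0,0,0.016,0,1],[0,0,0.016,0,1],[0,0,0.016,0,1],[0,0,0.016,0,1]]], "squeeze": 40}}

```text
t: 5.03
position: [492.4, -47.3, 100.6]
orientation: [0.985, 0.175, 0.0, -0.0]
contact_force: [-0.7, 2.5, 3.2]
finger_gap: 28.7
grip_force: 31.4
```

{"method": "apply_moves", "body": {"targets": [[[0,0,-0.01,0,1],[0,0,-0.03,0,1],[0,0,-0.06,0,1],[0,0,-0.09,0,1],[0,0,-0.105,0,1],[0,0,-0.105,0,1]]]}}

```text
t: 5.78
position: [492.8, -47.9, 205.9]
orientation: [0.985, 0.174, 0.001, 0.0]
contact_force: [-0.1, 0.3, -2.8]
finger_gap: 28.6
grip_force: 32.0
```

Run:
```python
from h import *
s=state();print(s['position'],s['contact_force'],s['finger_gap'],s['grip_force'])
mv([490,-312,205])
```

```text
[492.8222426  -47.85401958 205.91430581] [-0.07608034  0.34010109 -2.77812646] 28.58095859436984 31.97835725357436
tool y yaw -69.9 shift [-0.0934  0.2471  0.001 ] None
```

{"method": "apply_moves", "body": {"targets": [[[-0.008,0.02,0,0,1],[-0.018,0.048,0,0,1],[-0.03,0.08,0,0,1],[-0.04,0.11,0,0,1],[-0.045,0.12,0,0,1],[-0.045,0.12,0,0,1]]]}}

```text
t: 6.52
position: [490.7, -176.0, 204.3]
orientation: [0.985, 0.174, -0.001, -0.001]
contact_force: [-0.0, -0.6, -3.8]
finger_gap: 28.7
grip_force: 32.9
```

Run:
```python
from h import *
T=wristT(); p,d=shot('wrist','w2'); print(state()['position'],state()['contact_force'])
W=pts('wrist',d,T); X,Y,Z=[W[...,i] for i in range(3)]
k=(abs(X-490)<65)&(abs(Y+312)<65)&(Z>-10)&(Z<90)
hsv=cv2.cvtColor(p,cv2.COLOR_RGB2HSV)
v,u=np.where(k); print(u.min(),u.max(),v.min(),v.max())
q=k&(Z>6)&(Z<12); print('rim',q.sum(),X[q].min(),X[q].max(),Y[q].min(),Y[q].max())
q=k&(Z>70)&(Z<90); print('top',q.sum(),X[q].min(),X[q].max(),Y[q].min(),Y[q].max()) if q.sum() else 0
```

```text
[ 490.86699223 -175.39225601  204.55007946] [-0.87386451 -0.05642399 -3.38546378]
300 435 130 259
rim 523 430.7191202756478 535.5406538098415 -358.26901474375757 -260.3630007113816
top 188 468.49875509141737 519.5254303655975 -319.84949208025307 -284.37413073672235
```

View pics/w2.png

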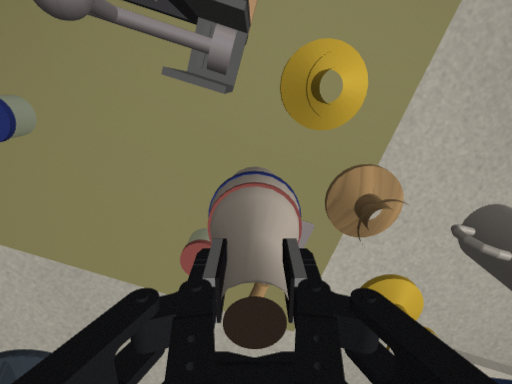

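The vase is held upright (rim at (255,320)). The wooden pedestal's base disc is centred at (364,200), with the culled top arc at about (382,208).

Run:
```python
from h import *
T=wristT(); print(ray('wrist',364.5,201,5,T))
mv([490,-312,205])
```

```text
[ 491.  -315.4    5. ]
tool y yaw -69.9 shift [-0.0477  0.128  -0.0006] None
```

{"method": "apply_moves", "body": {"targets": [[[-0.012,0.032,0,0,1],[-0.024,0.065,0,0,1],[-0.036,0.1,0,0,1],[-0.044,0.12,0,0,1],[-0.0475,0.129,0,0,1],[-0.0475,0.129,0,0,1],[-0.0475,0.129,0.012,0,1],[-0.0475,0.129,0.02,0,1],[-0.0475,0.129,0.02,0,1],[-0.0475,0.129,0.02,0,1]]]}}

```text
t: 7.82
position: [491.1, -313.1, 185.4]
orientation: [0.985, 0.175, 0.0, -0.0]
contact_force: [0.0, 0.3, -3.1]
finger_gap: 28.9
grip_force: 33.3
```

{"method": "apply_moves", "body": {"targets": [[[0,0,0.002,0,1],[0,0,0.003,0,1],[0,0,0.003,0,1]]]}}

```text
t: 8.2
position: [491.0, -313.3, 182.2]
orientation: [0.985, 0.174, -0.0, -0.0]
contact_force: [0.2, 0.1, -3.9]
finger_gap: 28.6
grip_force: 33.3
```

Run:
```python
from h import *
s=state();print(s['position'],s['contact_force'],s['finger_gap'])
T=wristT(); p,d=shot('wrist','w3'); q,e=grab_frame('side')
c=q[130:240,270:380]; c=cv2.resize(c,(528,528),interpolation=cv2.INTER_CUBIC)
w=p[60:384,100:440]; w=cv2.resize(w,(272,259)) 
o=np.zeros((528,800,3),np.uint8); o[:,:528]=c; o[:259,528:]=w; cv2.imwrite('pics/s3.png',o[:,:,::-1])
```

```text
[ 491.03574627 -313.29919924  182.23952349] [ 0.24366063  0.06954086 -3.91352208] 28.557203446690213
```

View pics/s3.png

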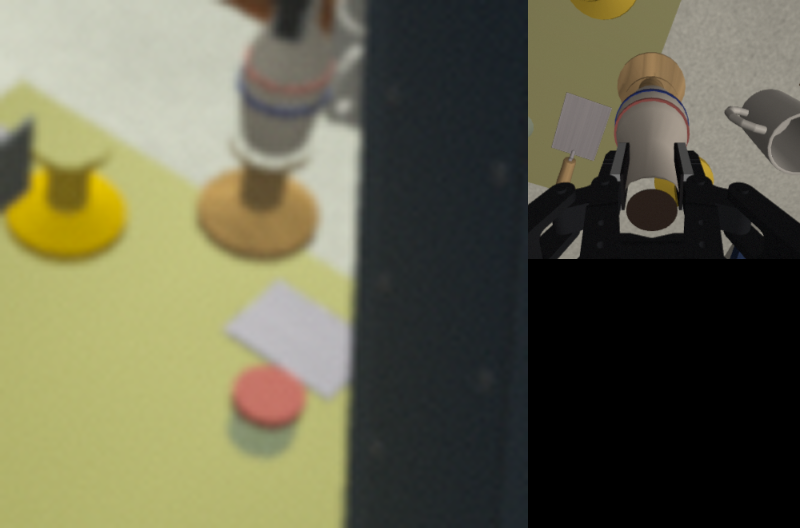

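Run:
```python
from h import *
q,e=grab_frame('side')
c=q[133:188,306:348]; a=cv2.resize(c,(420,550),interpolation=cv2.INTER_CUBIC)
w=cv2.imread('pics/w3.png')[110:300,190:340,::-1]; b=cv2.resize(w,(375,475))
o=np.zeros((550,795,3),np.uint8); o[:,:420]=a; o[:475,420:]=b
cv2.imwrite('pics/s4.png',cv2.convertScaleAbs(o[:,:,::-1],alpha=1.3))
# expected side-image pixels
m=camera_model('side'); T=np.linalg.inv(m['pose'])
for P in([490.5,-313,6],[490.5,-313,80],[491,-313.3,82],[491,-313.3,130],[491,-313.3,182]):
    c=T[:3,:3]@P+T[:3,3]; u=m['cx']+m['fx']*c[0]/-c[2]; v=m['cy']-m['fy']*c[1]/-c[2]; print(P,((u-306)*10).round(0),((v-133)*10).round(0))
```

```text
[490.5, -313, 6] 173.0 409.0
[490.5, -313, 80] 203.0 254.0
[491, -313.3, 82] 203.0 249.0
[491, -313.3, 130] 224.0 140.0
[491, -313.3, 182] 248.0 15.0
```

View pics/s4.png

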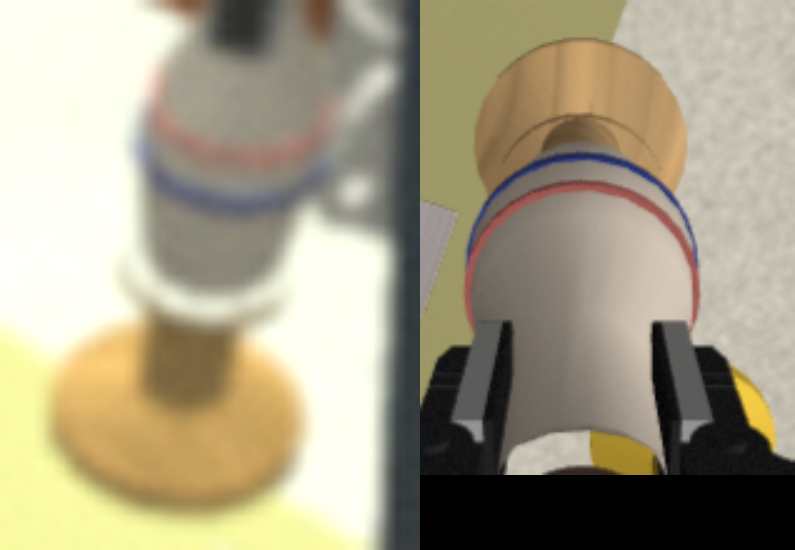

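Wrist panel: the vase (465–698) and pedestal base (475–687) share a centreline at about 581. In the side panel, the vase sits about 2–3 mm to the right of the pedestal top's centre (204). I'll shift 2 mm along tool x, then lower to contact.

{"method": "apply_moves", "body": {"targets": [[[0.001,0,0,0,1],[0.002,0,0,0,1],[0.002,0,0.001,0,1],[0.002,0,0.002,0,1],[0.002,0,0.003,0,1],[0.002,0,0.003,0,1]]]}}

```text
t: 9.1
position: [493.1, -312.7, 180.6]
orientation: [0.985, 0.174, 0.001, 0.0]
contact_force: [-2.6, 1.0, 8.6]
finger_gap: 28.4
grip_force: 33.5
```

{"method": "apply_moves", "body": {"targets": [[[0,0,-0.001,0,1],[0,0,-0.001,0,0.6],[0,0,-0.001,0,0.5],[0,0,-0.001,0,0.3],[0,0,-0.001,0,0],[0,0,-0.001,0,0],[0,0,-0.03,0,0],[0,0,-0.07,0,0],[0,0,-0.1,0,0],[0,0,-0.1,0,0]]]}}

```text
t: 10.35
position: [493.8, -313.1, 281.6]
orientation: [0.985, 0.175, 0.002, 0.001]
contact_force: [0.5, -0.7, -1.2]
finger_gap: 85.3
grip_force: 0.0
```

Run:
```python
from h import *
s=state();print(s['position'],s['contact_force'],s['finger_gap'])
T=wristT(); p,d=shot('wrist','w5')
W=pts('wrist',d,T); X,Y,Z=[W[...,i] for i in range(3)]
k=(abs(X-492)<55)&(abs(Y+313)<50)
for a,b in((222,240),(125,140)):
    q=k&(Z>a)&(Z<b); print(a,q.sum(),[(np.nanmin(c[q]).round(1),np.nanmax(c[q]).round(1)) for c in(X,Y,Z)] if q.sum() else '')
mv([578,-63,240],3.2)
```

```text
[ 493.84627495 -313.14802436  281.64485843] [ 0.46598835 -0.65534239 -1.23007072] 85.31787065002739
222 900 [(np.float64(479.9), np.float64(506.0)), (np.float64(-325.6), np.float64(-299.7)), (np.float64(222.1), np.float64(233.4))]
125 301 [(np.float64(483.0), np.float64(523.5)), (np.float64(-341.5), np.float64(-282.6)), (np.float64(127.5), np.float64(139.9))]
tool y yaw -69.9 shift [ 0.1653 -0.2056  0.0399] ('roll', np.float64(-73.1))
```

The vase stands upright on the pedestal: rim centre (493,-312.6), rim at z 231. Now on to the knob.

{"method": "apply_moves", "body": {"targets": [[[0.01,-0.015,0,-8,0],[0.03,-0.04,0,-18,0],[0.055,-0.07,0,-28,0],[0.08,-0.1,0,-38,0],[0.105,-0.13,0,-48,0],[0.13,-0.16,0,-58,0],[0.15,-0.19,0,-67,0],[0.165,-0.2055,0.01,-73,0],[0.165,-0.2055,0.02,-73,0],[0.165,-0.2055,0.02,-73,0]]]}}

```text
t: 11.65
position: [576.3, -63.3, 257.6]
orientation: [0.688, 0.725, -0.001, -0.001]
contact_force: [0.2, -0.7, -0.3]
finger_gap: 85.4
grip_force: 0.0
```

Run:
```python
from h import *
s=state();print(s['position'],s['joints'].round(2))
T=wristT(); p,d=shot('wrist','w6')
W=pts('wrist',d,T); X,Y,Z=[W[...,i] for i in range(3)]
k=(abs(X-578)<20)&(abs(Y+63)<25)&(Z>197)&(Z<225)
P=W[k]; print(len(P),P.min(0),P.max(0))
from scipy.optimize import least_squares
f=least_squares(lambda c:np.linalg.norm(P-c,axis=1)-12,[578,-63,205],loss='soft_l1'); print('knob',f.x.round(1))
# gate/cage front rail edge
k=(Z>165)&(Z<185)&(Y<20)&(X>590)&(X<625); print('rail pts',k.sum(), W[k].min(0),W[k].max(0))
mv([*f.x[:2],f.x[2]-19],3.2)
```

```text
[576.27831901 -63.26147365 257.63205751] [-0.11  0.33  0.18  1.43 -0.    1.41]
946 [565.62964212 -73.42942124 202.87390854] [588.91674046 -50.46413698 218.26593665]
knob [577.3 -62.9 205.1]
rail pts 4435 [ 591.62994366 -132.26735731  165.05191595] [624.98888244  19.97970798 184.99547445]
tool y yaw 3.0 shift [0.0007 0.0009 0.0724] ('roll', np.float64(-0.2))
```

View pics/w6.png

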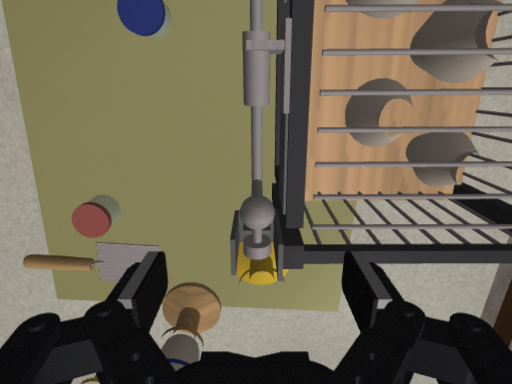

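The knob is at (257,212), and the rail runs vertically in the view, so the closing line is square to the gate. Descending to grip.

{"method": "apply_moves", "body": {"targets": [[[0.001,0.001,0.03,0,0],[0.001,0.001,0.055,0,0],[0.001,0.001,0.072,0,0],[0.001,0.001,0.073,0,0],[0.001,0.001,0.073,0,1],[0.001,0.001,0.073,0,1],[0.001,0.001,0.073,0,1],[0.001,0.001,0.073,0,1],[0.001,0.001,0.073,0,1],[0.001,0.001,0.073,0,1]]], "squeeze": 70}}

```text
t: 12.95
position: [578.3, -62.0, 186.6]
orientation: [0.688, 0.726, 0.0, 0.0]
contact_force: [-0.7, -1.1, 3.5]
finger_gap: 20.5
grip_force: 68.3
```

Run:
```python
from h import *
s=state();print(s['position'],s['contact_force'],s['finger_gap'],s['grip_force']);print(R.from_quat(s['orientation']).as_matrix().round(3))
```

```text
[578.2948761  -62.00130308 186.55074864] [-0.72715227 -1.12335062  3.47124989] 20.45418757536731 68.26623201370239
[[-0.054  0.999  0.   ]
 [ 0.999  0.054 -0.   ]
 [-0.     0.    -1.   ]]
```

{"method": "apply_moves", "body": {"targets": [[[0.002,0,-0.003,0,1],[0.004,0,-0.006,0,1],[0.0055,0,-0.009,0,1],[0.0065,0,-0.011,0,1],[0.0065,0,-0.011,0,1]]]}}

```text
t: 13.58
position: [577.6, -55.0, 197.1]
orientation: [0.688, 0.726, -0.0, -0.0]
contact_force: [0.1, 0.8, -5.3]
finger_gap: 20.9
grip_force: 68.6
```

Run:
```python
from h import *
s=state();print(s['position'],s['contact_force'],s['finger_gap'],s['grip_force'])
T=wristT(); p,d=shot('wrist','w7'); p2,_=shot('wrist','w8')
c=p[:300,130:400]; cv2.imwrite('pics/w7c.png',cv2.resize(c,None,fx=2,fy=2,interpolation=cv2.INTER_CUBIC)[:,:,::-1])
```

```text
[577.63800622 -55.04170144 197.09317699] [ 0.09968069  0.76619776 -5.25477129] 20.858846707092482 68.59462380409241
```

View pics/w7c.png

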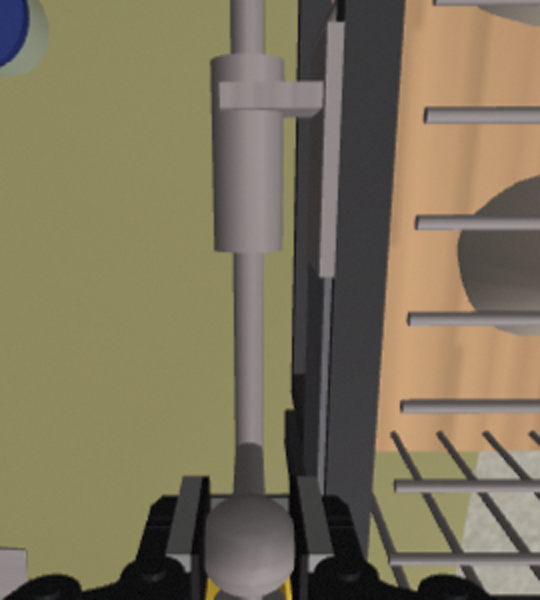

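The knob is held between the pads (crop (249,545)), and the weight reading shows the bolt has lifted. Now I'll draw it, part way first.

{"method": "apply_moves", "body": {"targets": [[[0.004,0,0,0,1],[0.009,0,0,0,1],[0.014,0,0.0005,0,1],[0.02,0,0.001,0,1],[0.026,0,0.0015,0,1],[0.032,0,0.0015,0,1],[0.032,0,0.0015,0,1]]]}}

```text
t: 14.55
position: [576.0, -22.6, 195.6]
orientation: [0.687, 0.726, 0.0, -0.0]
contact_force: [-1.3, 0.7, -7.2]
finger_gap: 20.5
grip_force: 68.7
```

{"method": "apply_moves", "body": {"targets": [[[0.005,0,0.0005,0,1],[0.01,0,0.001,0,1],[0.014,0,0.001,0,1],[0.017,0,0.001,0,1],[0.019,0,0.001,0,1],[0.019,0,0.001,0,1]]]}}

```text
t: 15.3
position: [575.4, -5.5, 195.8]
orientation: [0.688, 0.726, -0.0, 0.001]
contact_force: [-3.3, -8.1, 2.7]
finger_gap: 20.3
grip_force: 69.3
```

Run:
```python
from h import *
s=state();print(s['position'],s['contact_force'],s['finger_gap'])
T=wristT(); p,d=shot('wrist','w9')
# where does the collar/tip end? rod points beyond the knob towards -y
W=pts('wrist',d,T);X,Y,Z=[W[...,i] for i in range(3)]
k=(Z>130)&(Z<180)&(X>555)&(X<582); print(Y[k].min(),Y[k].max())
# plan gate swing about hinge
h=np.array([594.7,177]); k0=s['position'][:2]; print('radius',np.linalg.norm(k0-h))
M=R.from_quat(s['orientation']).as_matrix()
for a in np.linspace(0,.42,8):
    r=R.from_euler('z',-a).as_matrix()[:2,:2]; w=h+r@(k0-h)-k0
    print(round(np.degrees(a),1),(M.T@[*w,0]/1000).round(4))
```

```text
[575.44118472  -5.50175402 195.83237728] [-3.27094661 -8.05152015  2.67137066] 20.250116381351347
-133.57570874648027 119.1948485434414
radius 183.5151007061803
0.0 [ 0.  0. -0.]
3.4 [ 0.0021 -0.0108 -0.    ]
6.9 [ 0.0048 -0.0215 -0.    ]
10.3 [ 0.0081 -0.032  -0.0001]
13.8 [ 0.0121 -0.0422 -0.0001]
17.2 [ 0.0167 -0.0523 -0.0001]
20.6 [ 0.0218 -0.062  -0.0001]
24.1 [ 0.0276 -0.0714 -0.0002]
```

The bolt has reached its stop (49–50 mm drawn, -8 N), and the knob's radius about the hinge matches (183.5 against 184.6 mm). I'll swing the gate about 0.40 rad, which puts the free edge about 10 cm out, rolling with it.

{"method": "apply_moves", "body": {"targets": [[[0.001,-0.005,0,1.7,1],[0.002,-0.0108,0,3.4,1],[0.0048,-0.0215,0,6.9,1],[0.0081,-0.032,0,10.3,1],[0.0121,-0.0422,0,13.8,1],[0.0167,-0.0523,0,17.2,1],[0.0218,-0.062,0,20.6,1],[0.0256,-0.0682,0,22.9,1],[0.0256,-0.0682,0,22.9,1],[0.0256,-0.0682,0,22.9,1]]]}}

```text
t: 16.6
position: [506.6, 16.2, 196.2]
orientation: [0.818, 0.575, 0.001, 0.002]
contact_force: [-1.7, -8.4, 3.8]
finger_gap: 20.5
grip_force: 69.4
```

{"method": "apply_moves", "body": {"targets": [[[0,0,0,0,1],[0,0,0,0,1],[0,0,0,0,1],[0,0,0,0,1]]]}}

```text
t: 17.1
position: [506.6, 16.1, 196.2]
orientation: [0.818, 0.575, 0.0, 0.002]
contact_force: [-1.9, -9.1, 4.6]
finger_gap: 20.5
grip_force: 69.4
```

Run:
```python
from h import *
s=state();print(s['position'],s['contact_force'],s['finger_gap'],s['grip_force'],abs(s['qvel']).max())
h=np.array([594.7,177]); v=s['position'][:2]-h; print('r',np.linalg.norm(v),'angle', np.arctan2(-v[0],-v[1])-np.arctan2(594.7-575.44,182.5))
for n in('top','side','wrist'):
    T=wristT() if n=='wrist' else None
    p,d=shot(n,n+'_f'); W=pts(n,d,T);X,Y,Z=[W[...,i] for i in range(3)]
    k=(Z>166)&(Z<184)&(X>485)&(X<600)&(Y>-100)&(Y<175); q=W[k]; print(n,len(q))
    if len(q)>20: print(q[np.argsort(q[:,0])[:3]].round(0), 'slope',np.polyfit(q[:,1],q[:,0],1).round(3))
    if n=='side':
        k=(abs(X-493)<40)&(abs(Y+313)<40)&(Z>215)&(Z<240); print('vase rim',k.sum(), W[k].mean(0) if k.sum() else '')
```

```text
[506.62368145  16.12916694 196.16577762] [-1.85798297 -9.06177211  4.57216756] 20.472937611485435 69.42305445671082 0.0023325662388263913
r 183.40355182107902 angle 0.3957745379470624
top 155
[[492. -54. 167.]
 [494. -54. 175.]
 [494. -51. 172.]] slope [3.25000e-01 5.35701e+02]
side 536
[[485. -38. 167.]
 [486. -42. 176.]
 [486. -51. 176.]] slope [3.67000e-01 5.24724e+02]
vase rim 60 [ 488.79439833 -307.78564575  226.47330643]
wrist 10159
[[485. -46. 175.]
 [485. -48. 175.]
 [485. -42. 170.]] slope [2.87000e-01 5.31905e+02]
```

```bash
python3 -c "from station import job_done; print(job_done())"
```

```text
the job is handed in; nothing more can be done
None
```

The job is handed in: the vase stands upright on the wooden pedestal, the bolt is fully drawn, and the gripper still holds the knob, keeping the gate still at about 0.40 rad (free edge about 10 cm out), at around 17 s of the 51 s allowed.

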